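Knock a pressed glass blank out of its mould and trap it on the chute

ROBOT

A 6-joint arm with a two-finger parallel gripper is mounted at the origin on the work surface. World frame = base frame: x ahead of the robot, y to its left, z up, the work surface at z = 0. Lengths are in mm, angles in rad, forces in N, time in s.
With the tool pointing down it reaches from about 350 to 875 mm from the base axis. Payload 4.2 kg.
Tool frame: the origin (TCP) lies at the very end of the fingers, on their centre line; the grasp point (between the pads) lies 19 mm behind it (arm.grasp_offset is the distance from the TCP to the grasp point, in mm); z points along the fingers, y is the direction in which the jaws open and shut (so a half turn about z gives the same grasp; the last joint's range is limited). The gripper opens to 85 mm and grips with 20 to 120 N. Pads are 22 mm wide; open, the fingers measure 114 mm over their backs; the gripper's body (76 mm by 85 mm) begins 54 mm behind the grasp point. The pads swing forward as they close: fully open they stand 13 mm farther back than shut.
Start: joints at [-0.96, 0.385, 0.008, 0, -1.194, -0.259], TCP at [215.382, -586.694, 207.312] pointing down, gripper open.
Joint ranges: [-3.14, 3.14], [-1.21, 2.06], [-1.07, 1.41], [-3.16, 2.05], [-2.99, -0.16], [-3.1, 3.1]. Speed limits (rad/s): [2.79, 2.79, 3.14, 3.14, 3.14, 3.14].

INTERFACE

Orientations are given as a unit quaternion [x, y, z, w].
In Python, from bench import arm gives the robot as it stands.
- The arm moves only by the tool arm_command, never from a script. Its argument "commands" is one flat list of numbers, 4 for each row, row after row: the shift along the tool's x, y, z in m, then the turn about the tool's z in degrees. In form: [tx, ty, tz, roll, tx, ty, tz, roll, ...]. A call has exactly 5 rows; each row shifts and turns the pose as measured when the row begins, along the tool's axes as they then stand; what a row does not reach is not made up. A row lasts 1/10 s, in which the tool goes at most 50 mm and 8.59 degrees, less where a joint would pass 70% of its speed; a pose out of reach is approached as far as the arm can. A call with a gripper value outside its range is refused whole. "jaw" is the opening, from 0 (shut) to 1 (fully open), set as the call begins (left out, the last holds). The fingers move at their own pace and stop on an object; the grip force is fixed at half the most. Time passes only in rows, so rows that do not move let the fingers close, or fill a call up. It gives the time, the measured TCP pose, the force and the opening at its end, in the units of the state.
- arm.read_state(): the state, without advancing time (a new reading comes with each control period).
- arm.get_image(name): name is "scene" or "top" or "wrist"; returns the picture (384x512x3 uint8, red, green, blue); there is no depth.
- arm.camera_info(name): a dict with "camera_matrix" (3x3 intrinsics, pixels), "world_from_camera" (4x4, takes a point from camera to world coordinates). Camera axes: x right, y down, z forward; pixel columns grow to the right and rows downward; lengths in mm; the calibration is good to about 2 mm. A picture is of the moment at which its call begins: read the wrist's pose just before it. camera_info takes no time and is no camera call; for the wrist camera it gives the pose at the moment of the call.
- arm.job_done(): hands the job in, once; it reports no verdict.
Trained networks look in the newest picture that a camera, given by its name, has taken for a name from the list of things; names that differ only in an ending like _2 or _b are one class to them, and where a whole thing is asked for, a point or a joint stands for the part that bears it (a point fixed in the world has none). Each returns a list of dicts, best first, with "confidence" (0 to 1); they miss things now and then, are a little off and sometimes report something else, mostly with a low value. They report only what shows in the picture. A call takes as long as a camera call. They do not tell look-alikes from the thing itself.
- arm.regions_of(camera, target): "mask" (384x512 bool, what is visible of it).
- arm.place_of(camera, target): "centre" ([x, y, z] in mm, in the coordinates of the camera as it stood for that picture, good to about 4 mm: a listed point, or the origin of a listed thing).
The state is a dict: "clock": time; "joints": joint angles; "joint_vel": joint speeds; "joint_efforts": joint torques, N m; "position": TCP position; "ee_rot": TCP orientation; "contact_force": force on the tool from outside, world axes, zero at the start; "wrist_torque": the same for the moment, N m; "gripper_width": finger opening in mm.
Only numpy, scipy, OpenCV 4.12 (cv2) and the standard library are available. Lean on these libraries where they do the work, as an engineer would, in place of code of your own. Each camera call takes 0.05 s, during which the arm holds its last target.

TASK

This glass blank is a good one and must not end up in the cullet pan: press the spring knock-out fully down with one finger, and have the other finger in the way on the chute so that the blank, as it pops out of the mould, is trapped before it slides off the end. Finish holding like that, with the knock-out still down and the popped-out blank lying at rest on the chute against your finger; only touch the blank, gently, without pinching or lifting it, and leave the tools lying around alone.

Things in the scene. Friction and masses are not known exactly. Their poses are not given: they have to be found in the camera images.
- stand: Cast-iron knock-out stand fixed to the bench, foot 142 x 86 mm; place and heading vary. Origin on the bench straight below the mould centre; x level, towards the chute's low end; z up. On its centre line (y = 0): plunger axis at x = -40 mm, mould centre 0, chute end +102, then an open aluminium pan for broken glass (cullet), +103 to +213 mm, 100 wide, 22 high.
- chute: Dark graphite plate, 130 x 52 mm, tilted 12 degrees, both mould and chute. Origin on its upper face at the mould centre, 55 mm above the bench; x down the slope, z out of the face. Face from x = -26 to +104 mm (open end). Side rails: inner faces at y = -22.5 and +22.5 mm, 5 mm high. Mould: round recess 37.5 mm wide, 4 mm deep; its floor is the ejector disc, 32 mm wide.
- chute_end (a point): Middle of the open low end of the chute's face, 104 mm down the slope from the mould centre, 33 mm above the bench. The graphite is slippery for glass: once out of the mould the blank slides down by itself and off this end, into the pan, in about half a second.
- blank: Pressed disc of clear glass, 36 mm across, 14 mm thick, about 32 g, slippery. Origin at the centre of its underside, z along its axis. At the start it beds in the mould, tilted with the chute, its top 10 mm out of the face (origin at z = -4 mm in the chute's frame).
- knockout (a joint): How far the knock-out plunger is pressed, m: 0 up, 0.008 fully down. It moves straight down against a spring (2 N at first, 6 N when down) and springs back when let go. A rocker lifts the ejector disc 0.75 mm per mm pressed: the blank comes clear of the recess at about 0.0055 and slides off at once; with the plunger down the disc stands 2 mm above the face.
- knockout_top (a point): Centre of the top of the plunger's level round steel cap, 22 mm across, 59 mm above the bench when up, 51 mm when down. The graphite plate's upper edge (60 mm high) lies 3 mm from the cap. A fingertip at 51 mm height is 2 mm above the chute's face at 27 mm downhill of the mould centre, 7 mm above it at 50 mm downhill.
- reamer: Loose hand reamer lying on the bench: brass handle 13 mm thick with a 20 mm square end, steel shank and flat 26 x 24 mm blade, 143 mm long in all. Origin on the bench below the middle, x along it to the blade. Not part of the job.
- paddle: Loose graphite paddle lying on the bench: slab 70 x 45 x 10 mm on a wooden handle 75 mm long. Origin on the bench below the middle, x along it to the slab. Not part of the job.
- stopper: Loose glass stopper standing on its round head, 32 mm across and 48 mm high. Origin under its centre. Not part of the job.
Not all that is in view belongs to the job. There is more than one size of the blank; the job needs the largest.

How it is judged (in metres and radians):
At the end, for the whole second after the job is handed in: The knock-out is held down (more than 6 of its 8 mm); the blank is out of its recess, flat on the chute (within 0.25 rad), its centre 2 to 90 mm downhill of the mould centre and its underside no more than 6 mm off the face; a finger touches it, and it is at rest (under 20 mm/s) (value of joint knockout above 0.006 m and x of blank in the frame of chute between 0.002 and 0.09 m and z of blank in the frame of chute between -0.0025 and 0.006 m and angle between the z axis of blank and the z axis of chute, either way round below 0.25 rad and contact force between the fingers and blank above 0.004 N and linear speed of blank below 0.02 m/s); the arm keeps its last pose, push and grip.
It fails at once if the blank is lifted off the chute (underside more than 12 mm above its face) (z of blank in the frame of chute above 0.012 m).
It fails at once if the blank slides off the end of the chute (x of blank in the frame of chute above 0.11 m).
It fails at once if the glass is pinched or pushed hard (more than 12 N from the robot) (contact force between any of the fingers, the arm and blank above 12 N).
It fails at once if the reamer, the paddle or the stopper is disturbed (moved more than 15 mm) (distance of any of reamer, paddle, stopper from where it was at the start of the episode above 0.015 m).
It also fails if it takes over 35 s, if anything falls off the work surface, if the arm or the gripper's body presses on something with over 40 N, if the wrist force passes 120 N, or if a joint passes its speed limit or range.

## Working session

There is one attempt and no reset: what is moved stays moved. The work goes in short steps, Python scripts to look and compute and a tool call to move; the robot and the scene stay as the last step left them, time stands still between calls to the robot, and variables do not carry over. Pictures are saved under pics/ and viewed, and the job is handed in when it is done.

Besides the shell and the picture viewer there is one more tool, called as name(argument=value, ...) on one line, values as JSON. arm_command: Moves the arm, as the interface text tells. Its arguments: {"type":"object","properties":{"commands":{"type":"array"},"jaw":{"type":"number"}},"required":["commands"]}

```bash
mkdir -p pics; ls; cat > h.py <<'E'
import numpy as np, cv2
from bench import arm
def save(n,im): cv2.imwrite('pics/'+n,cv2.cvtColor(im,cv2.COLOR_RGB2BGR))
E
python3 - <<'E'
from h import *
s=arm.read_state(); print(s)
for c in ['scene','top','wrist']:
    save(c+'0.png',arm.get_image(c)); i=arm.camera_info(c); print(c,np.round(i['camera_matrix'],1).tolist(),np.round(i['world_from_camera'],3).tolist())
E
```

```text
pics
{'clock': 0.0, 'joints': array([-9.60364891e-01,  3.85577656e-01,  6.60808224e-03, -5.03361810e-04,
       -1.19399467e+00, -2.58611890e-01]), 'joint_vel': array([-1.29585367e-04, -1.16309181e-04,  1.18502317e-03,  9.04873831e-05,
       -3.92184158e-04,  2.79893757e-04]), 'joint_efforts': array([-1.06206418e-03, -3.92292345e+01,  1.88405085e+01,  4.18628097e+00,
       -4.61609088e-03, -9.70625052e-06]), 'position': array([ 215.17955814, -586.10499052,  206.20131465]), 'ee_rot': array([-1.74912408e-01,  9.84583374e-01,  1.08170456e-03, -2.44135385e-04]), 'contact_force': array([-0.60693966,  0.1323434 ,  0.22571226]), 'wrist_torque': array([-0.01679601, -0.00599912,  0.00451791]), 'gripper_width': 85.46902945497136}
scene [[464.9, 0.0, 252.7], [0.0, 464.9, 195.5], [0.0, 0.0, 1.0]] [[-0.822, 0.443, -0.357, 810.644], [0.569, 0.62, -0.54, 417.559], [-0.017, -0.647, -0.762, 662.746], [0.0, 0.0, 0.0, 1.0]]
top [[445.9, 0.0, 249.2], [0.0, 445.9, 192.3], [0.0, 0.0, 1.0]] [[-0.02, -0.996, 0.082, 483.582], [-1.0, 0.02, -0.005, 24.858], [0.003, -0.082, -0.997, 817.374], [0.0, 0.0, 0.0, 1.0]]
wrist [[296.7, 0.0, 253.6], [0.0, 296.7, 192.8], [0.0, 0.0, 1.0]] [[-0.345, 0.893, 0.29, 141.436], [0.938, 0.328, 0.108, -614.449], [0.001, 0.31, -0.951, 372.269], [0.0, 0.0, 0.0, 1.0]]
```

View pics/scene0.png

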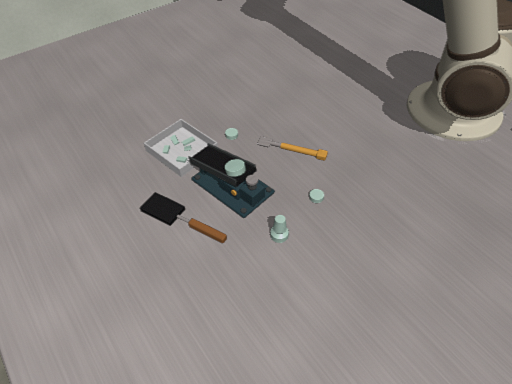

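View pics/top0.png

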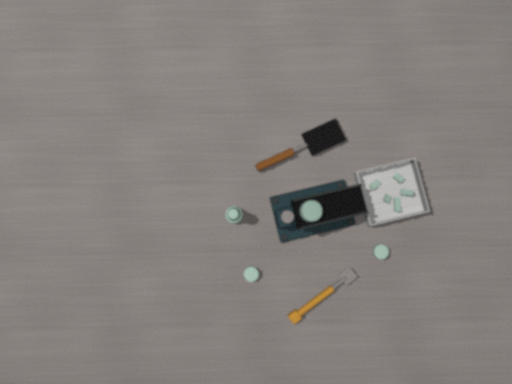

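View pics/wrist0.png

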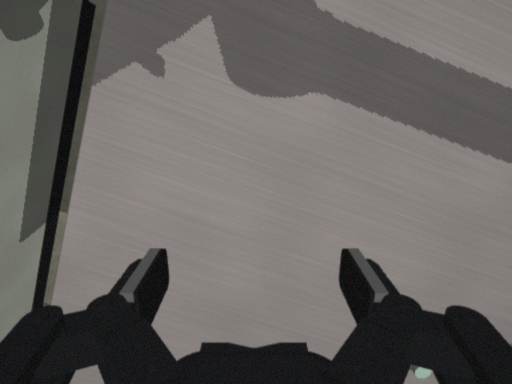

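The top view shows the plunger cap at (287,216), a blank in the mould at (311,211), and the chute running right to about (363,203), with the pan beyond it. The smaller loose discs at (251,274) and (382,252) are decoys. The one in the mould is the largest, so it's the one the job means. Next I measure and take an enlarged crop.

```bash
cat >> h.py <<'E'
def proj_w(c,p):
    i=arm.camera_info(c);K=np.array(i['camera_matrix']);T=np.array(i['world_from_camera'])
    q=np.linalg.inv(T)@np.append(p,1); u=K@q[:3]; return u[:2]/u[2]
def ray(c,u,z):
    i=arm.camera_info(c);K=np.array(i['camera_matrix']);T=np.array(i['world_from_camera'])
    d=T[:3,:3]@np.linalg.solve(K,[u[0],u[1],1]); o=T[:3,3]; return o+d*(z-o[2])/d[2]
E
python3 - <<'E'
from h import *
for c in ['top','scene']:
    im=arm.get_image(c)
    T=np.array(arm.camera_info(c)['world_from_camera'])
    for t in ['stand','chute','chute_end','blank','knockout_top','stopper','paddle','reamer']:
        for r in arm.place_of(c,t)[:3]:
            w=T@np.append(r['centre'],1); print(c,t,round(r['confidence'],2),np.round(w[:3]),np.round(proj_w(c,w[:3])))
    if c=='top': x0,y0,x1,y1=230,120,440,330
    else: x0,y0,x1,y1=130,110,340,250
    cr=im[y0:y1,x0:x1]; save('crop_'+c+'.png',cv2.resize(cr,None,fx=2.8 if c=='top' else 3.8,fy=2.8 if c=='top' else 3.8,interpolation=cv2.INTER_CUBIC))
E
```

```text
top stand 0.83 [514. -81.   1.] [305. 211.]
top chute 0.78 [513. -82.  57.] [310. 210.]
top blank 0.84 [513. -85.  53.] [311. 211.]
top blank 0.66 [404.  23.  -2.] [250. 273.]
top blank 0.45 [ 438. -213.    2.] [379. 251.]
top knockout_top 0.64 [502. -38.  57.] [285. 217.]
top stopper 0.79 [515.  48.  -3.] [235. 212.]
top paddle 0.69 [630. -72.  -2.] [298. 149.]
top reamer 0.87 [ 368. -111.   -1.] [324. 291.]
scene stand 0.87 [511. -83.  -2.] [239. 189.]
scene chute 0.77 [517. -83.  54.] [235. 170.]
scene chute 0.44 [519. -81.  53.] [234. 171.]
scene blank 0.68 [517. -84.  54.] [234. 169.]
scene blank 0.66 [ 447. -218.   -3.] [229. 136.]
scene blank 0.55 [515. -84.  -3.] [237. 189.]
scene knockout_top 0.62 [505. -41.  58.] [253. 180.]
scene stopper 0.94 [514.  49.  -1.] [279. 235.]
scene stopper 0.55 [512. -85.  -3.] [238. 188.]
scene paddle 0.78 [631. -74.  -1.] [186. 221.]
```

```bash
python3 - <<'E'
from h import *
for t in ['knockout','blank','chute']:
    for r in arm.regions_of('top',t)[:3]:
        m=r['mask'];ys,xs=np.nonzero(m);print(t,round(r['confidence'],2),m.sum(),xs.mean(),ys.mean(),xs.min(),xs.max(),ys.min(),ys.max())
E
```

```text
blank 0.85 369 310.75067750677505 210.81029810298102 300 321 201 221
blank 0.6 205 380.79024390243904 251.7219512195122 373 389 245 259
blank 0.48 178 250.62921348314606 274.05056179775283 244 258 267 281
chute 0.8 1781 333.1763054463784 205.7725996631106 292 367 185 229
```

View pics/crop_top.png

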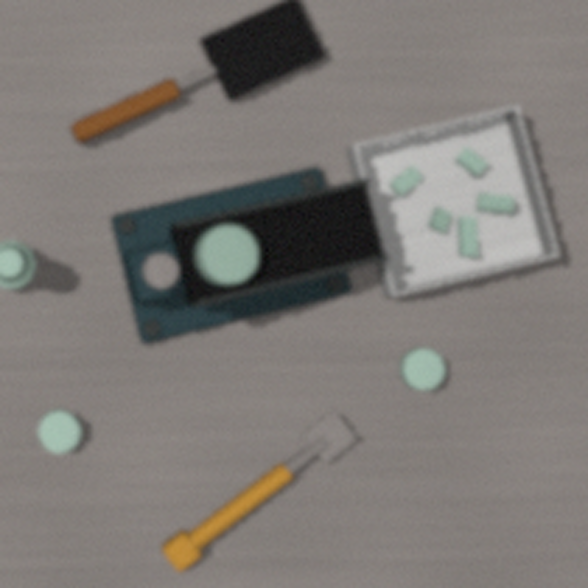

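View pics/crop_scene.png

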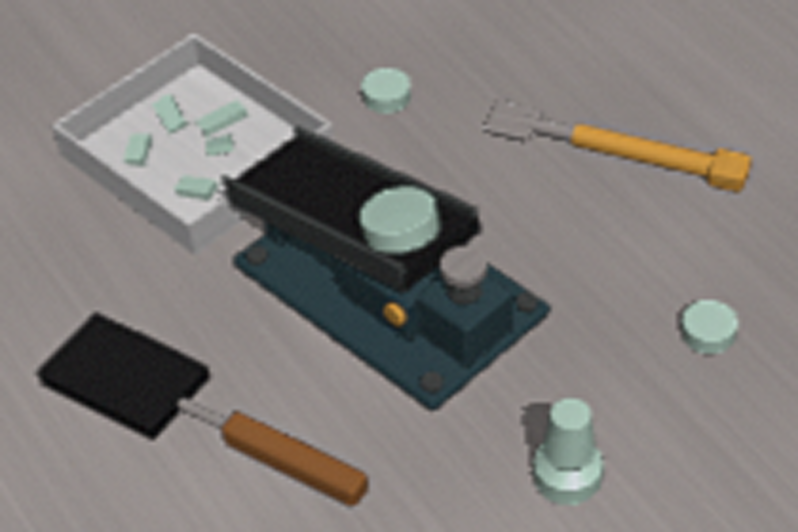

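The crop confirms the blank in the mould is about 35 mm across, against about 28 mm for the two loose discs. Next I fit the stand's place and heading.

```bash
python3 - <<'E'
from h import *
cap=ray('top',(287.1,216.8),59); bl=ray('top',(310.9,210.9),64.8); en=ray('top',(363.6,198.9),35)
print('top',cap,bl,en)
sc=lambda u,v:(130+u/3.8,110+v/3.8)
print('scene cap',ray('scene',sc(464,265),59),'blanktop',ray('scene',sc(400,216),64.8))
for d,n in((en-cap,'e-c'),(bl-cap,'b-c'),(en-bl,'e-b')): print(n,np.linalg.norm(d[:2]),np.degrees(np.arctan2(d[1],d[0])))
# foot long edges in crop: bottom-left(148,342)-(350,290)  top (113,216)-(322,168)
g=lambda u,v:(230+u/2.8,120+v/2.8)
for a,b in (((113,216),(322,168)),((148,342),(350,290))):
    d=ray('top',g(*b),10)-ray('top',g(*a),10);print(np.linalg.norm(d),np.degrees(np.arctan2(d[1],d[0])))
E
```

```text
top [502.80420065 -42.35214497  59.        ] [511.79844236 -82.29894986  64.8       ] [ 532.16735185 -179.98089234   35.        ]
scene cap [507.70411722 -40.71893751  59.        ] blanktop [517.40281277 -79.34651985  64.8       ]
e-c 140.72621202619732 -77.95648842459228
b-c 40.946838768005485 -77.31113813190598
e-b 99.78303643434471 -78.22130888580685
139.72765801470146 -78.18992381690052
134.85885322648159 -76.8285256786966
```

arm_command(commands=[-0.037,0.03,0,0,-0.037,0.03,0,0,-0.037,0.03,0,0,-0.037,0.03,0,0,-0.037,0.03,0,0], jaw=0.82)

```text
clock: 1.7
position: [338.8, -381.0, 205.6]
ee_rot: [-0.17, 0.986, -0.001, -0.0]
contact_force: [0.7, -0.1, -0.1]
gripper_width: 70.0
```

arm_command(commands=[-0.037,0.03,0,0,-0.037,0.03,0,0,-0.037,0.03,0,0,-0.037,0.03,0,0,-0.037,0.03,0,0])

```text
clock: 2.2
position: [466.9, -168.9, 207.5]
ee_rot: [-0.17, 0.986, -0.002, 0.002]
contact_force: [1.4, -0.9, -0.4]
gripper_width: 70.2
```

arm_command(commands=[-0.032,0.028,0,0,-0.027,0.024,0,0,-0.008,0.008,0,4,0,0,0,3.4,0,0,0,0])

```text
clock: 2.7
position: [514.8, -80.0, 208.3]
ee_rot: [-0.109, 0.994, -0.002, 0.004]
contact_force: [0.3, 0.2, 0.3]
gripper_width: 69.9
```

```bash
python3 - <<'E'
from h import *
s=arm.read_state();print(s['position'],s['ee_rot'],s['clock'])
im=arm.get_image('wrist');save('w1.png',cv2.resize(im,(768,576),interpolation=cv2.INTER_CUBIC))
print(proj_w('wrist',[505.2,-41.5,59]),proj_w('wrist',[514.6,-80.8,64.8]),proj_w('wrist',[502.8,-42.3,59]))
T=np.array(arm.camera_info('wrist')['world_from_camera'])
for t in ['blank','knockout_top','chute']:
    for r in arm.place_of('wrist',t)[:2]: print(t,r['confidence'],(T@np.append(r['centre'],1))[:3])
E
```

```text
[514.82970655 -80.04887932 208.33813327] [-0.10868046  0.99406817 -0.00170374  0.00376004] 2.7
[291.47135283 170.39736625] [254.37712176 172.25223513] [291.326613   168.14538654]
blank 0.98 [514.50834282 -84.21149424  48.448394  ]
blank 0.67 [401.77375106  19.63997863  -2.15272659]
knockout_top 0.72 [507.71345552 -46.02941456  59.06622324]
chute 0.7 [513.22900093 -79.78003885  49.2823529 ]
```

View pics/w1.png

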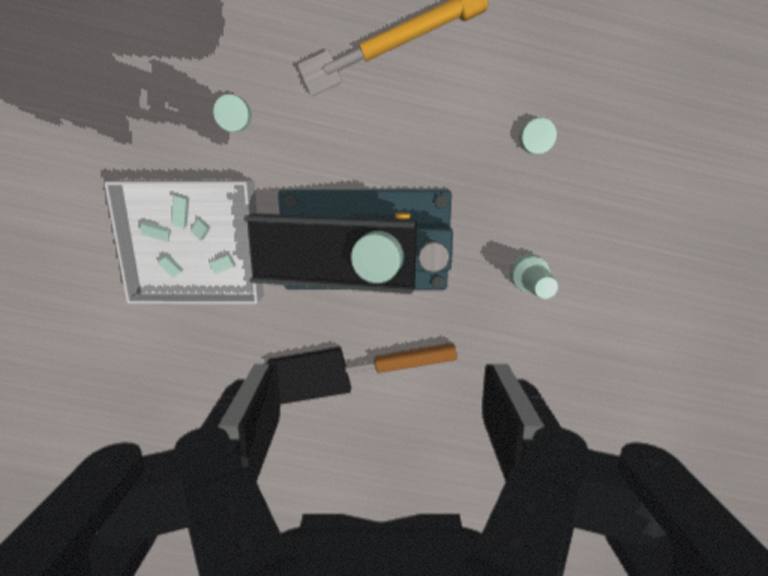

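```bash
python3 - <<'E'
from h import *
print(ray('wrist',(289.3,171.3),59),ray('wrist',(251.3,171.3),64.8), ray('wrist',(166.3,166.5),35))
s=arm.read_state()
from scipy.spatial.transform import Rotation as R
print(R.from_quat(s['ee_rot']).as_matrix().round(4))
E
```

```text
[506.33510182 -44.40562185  59.        ] [513.86773221 -85.12012859  64.8       ] [ 537.29324    -182.15541751   35.        ]
[[-0.9766 -0.215   0.0078]
 [-0.215   0.9766 -0.0026]
 [-0.0071 -0.0042 -1.    ]]
```

arm_command(commands=[0,-0.003,0.03,0,0,0,0.03,0,0,0,0.025,0,0,0,0.015,0,0,0,0,0])

```text
clock: 3.4
position: [516.6, -87.5, 107.5]
ee_rot: [-0.107, 0.994, -0.002, 0.007]
contact_force: [-0.5, -0.2, -0.7]
gripper_width: 70.2
```

```bash
python3 - <<'E'
from h import *
s=arm.read_state();print(s['position'],s['ee_rot'],s['clock'])
im=arm.get_image('wrist');save('w2.png',cv2.resize(im,(768,576),interpolation=cv2.INTER_CUBIC))
im=arm.get_image('scene');save('s2.png',cv2.resize(im[100:240,130:340],None,fx=3.8,fy=3.8,interpolation=cv2.INTER_CUBIC))
for p in ([505.6,-42.5,59],[514.4,-82.3,64.8]): print(proj_w('wrist',p)*1.5)
E
```

```text
[516.57882162 -87.48042012 107.47402708] [-0.10733028  0.9941993  -0.00198969  0.00663413] 3.4
[472.80630032 297.96007794]
[393.74671865 301.83994174]
```

View pics/w2.png

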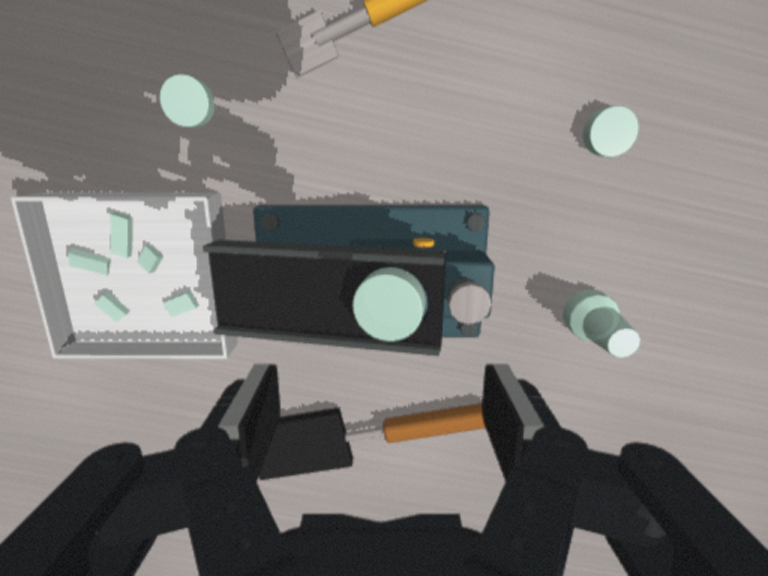

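View pics/s2.png

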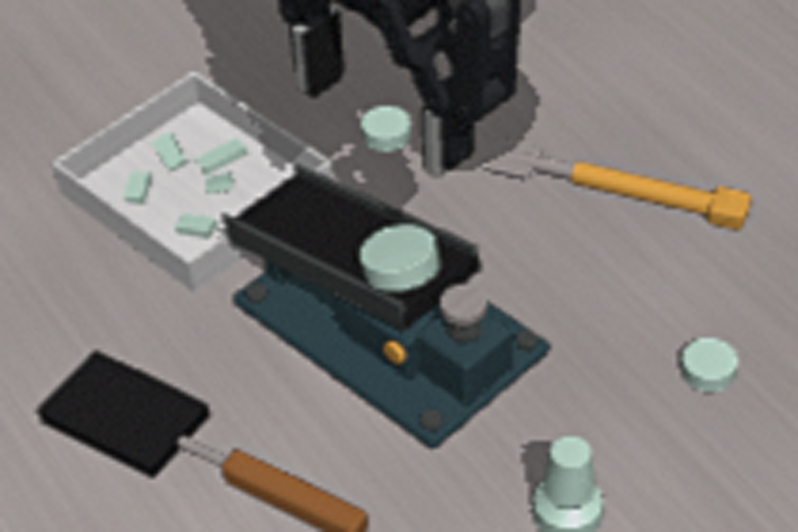

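arm_command(commands=[0.001,0.004,0.01,0,0,0,0.01,0,0,0,0.01,0,0,0,0.007,0,0,0,0,0])

```text
clock: 4.0
position: [519.3, -83.4, 72.9]
ee_rot: [-0.108, 0.994, -0.002, 0.012]
contact_force: [0.1, -0.1, -0.1]
gripper_width: 69.8
```

```bash
python3 - <<'E'
from h import *
s=arm.read_state();print(s['position'],s['ee_rot'],s['clock'],s['contact_force'])
im=arm.get_image('wrist');save('w3.png',cv2.resize(im,(768,576),interpolation=cv2.INTER_CUBIC))
im=arm.get_image('scene');save('s3.png',cv2.resize(im[110:250,130:340],None,fx=3.8,fy=3.8,interpolation=cv2.INTER_CUBIC))
E
```

```text
[519.34360025 -83.40611122  72.90548053] [-0.10780344  0.99409321 -0.00230066  0.01232101] 4.0 [ 0.12687149 -0.12870602 -0.12297233]
```

View pics/w3.png

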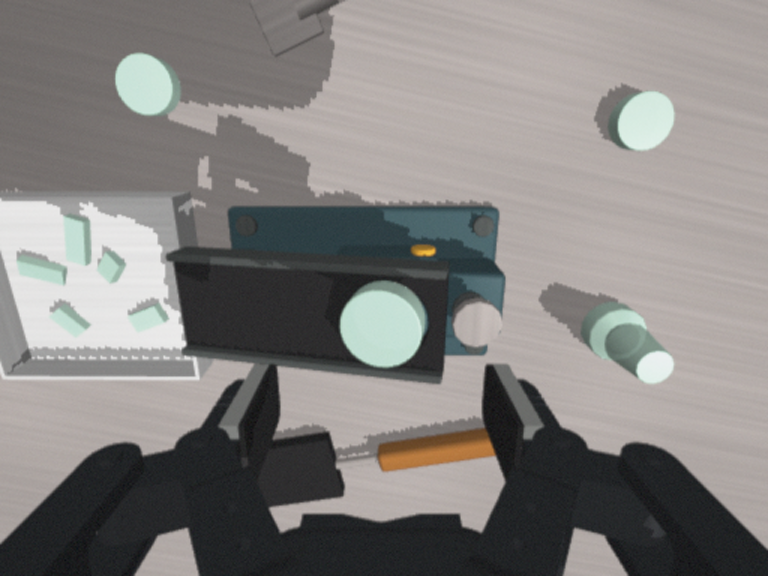

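View pics/s3.png

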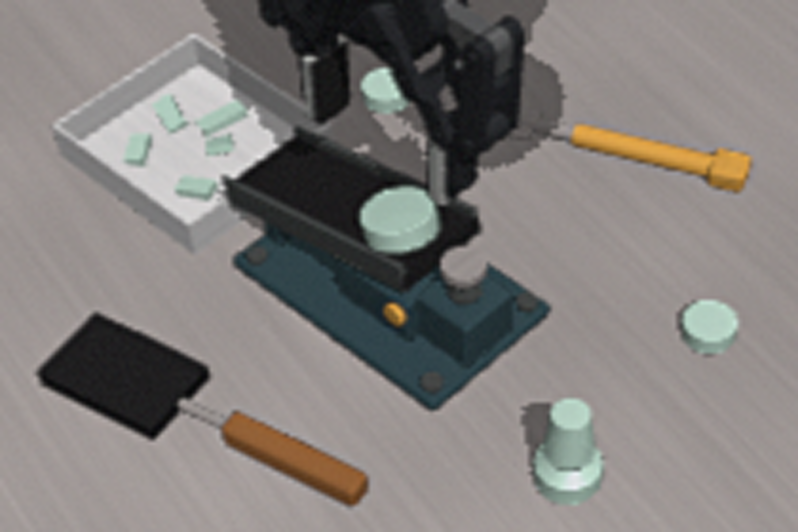

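```bash
python3 - <<'E'
from h import *
from scipy.spatial.transform import Rotation as R
s=arm.read_state();M=R.from_quat(s['ee_rot']).as_matrix();p=s['position']
cap=ray('wrist',(477/1.5,320.5/1.5),59);bl=ray('wrist',(384/1.5,324/1.5),64.8)
print(cap,bl)
for q in(cap,bl):print('tool',M.T@(q-p))
for side in(1,-1):
  for back in (0,6,12):
    q=p+M@np.array([0,side*35,-back]); u=proj_w('scene',q); print(side,back,(u-[130,110])*3.8)
    print('   w',proj_w('wrist',q)*1.5)
E
```

```text
[505.77231015 -44.24359645  59.        ] [513.74037912 -83.98109691  64.8       ]
tool [ 5.9114049  41.40605656 14.38727565]
tool [6.51328864 0.84135928 8.87890592]
1 0 [444.18065371 236.90119482]
   w [467.61319882 347.1589397 ]
1 6 [444.13207788 227.72550611]
   w [470.43358311 353.72445825]
1 12 [444.08295215 218.44594463]
   w [473.44252431 360.72891481]
-1 0 [337.078604   164.09355142]
   w [296.49098846 347.02024257]
-1 6 [336.45154032 154.86597053]
   w [293.77598383 353.58181731]
-1 12 [335.8176445  145.53785094]
   w [290.87945194 360.58210388]
```

```bash
python3 - <<'E'
from h import *
from scipy.spatial.transform import Rotation as R
s=arm.read_state();M=R.from_quat(s['ee_rot']).as_matrix();p=s['position']
for x in(-11,11):
  for y in (35,43,-35):
    for back in (0,8,16):
      q=p+M@np.array([x,y,-back]); u=proj_w('scene',q); print(x,y,back,((u-[130,110])*3.8).round(),(proj_w('wrist',q)*1.5).round())
E
python3 - <<'E'
import cv2
a=cv2.imread('pics/w3.png')[340:480,200:570];b=cv2.imread('pics/s3.png')[80:280,260:540]
cv2.imwrite('pics/w3c.png',cv2.resize(a,None,fx=2.1,fy=2.1));cv2.imwrite('pics/s3c.png',cv2.resize(b,None,fx=2.8,fy=2.8))
E
```

```text
-11 35 0 [428. 250.] [466. 371.]
-11 35 8 [427. 237.] [470. 381.]
-11 35 16 [427. 225.] [474. 391.]
-11 43 0 [440. 258.] [485. 371.]
-11 43 8 [440. 246.] [490. 381.]
-11 43 16 [440. 234.] [495. 391.]
-11 -35 0 [320. 176.] [298. 371.]
-11 -35 8 [319. 164.] [294. 381.]
-11 -35 16 [318. 151.] [291. 391.]
11 35 0 [461. 224.] [469. 322.]
11 35 8 [461. 212.] [473. 330.]
11 35 16 [461. 200.] [478. 339.]
11 43 0 [473. 233.] [489. 322.]
11 43 8 [474. 221.] [494. 330.]
11 43 16 [474. 208.] [499. 339.]
11 -35 0 [354. 152.] [295. 322.]
11 -35 8 [353. 140.] [291. 330.]
11 -35 16 [352. 128.] [287. 339.]
```

View pics/w3c.png

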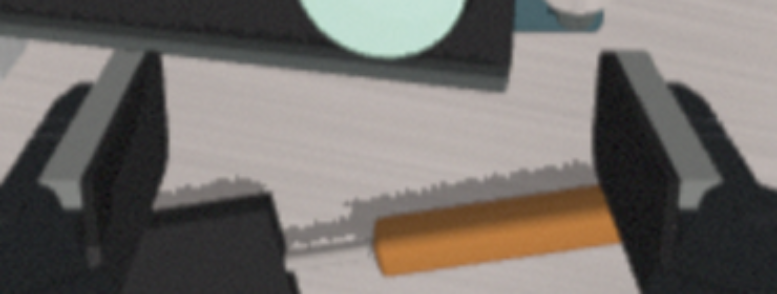

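View pics/s3c.png

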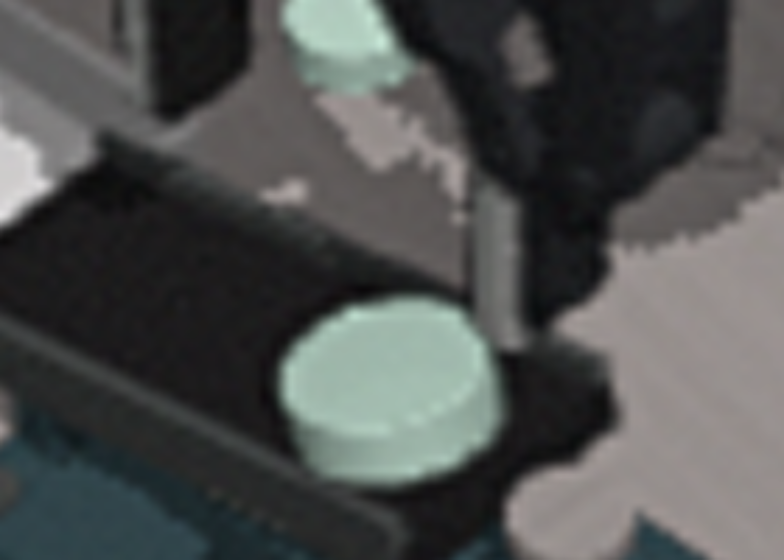

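Both views put the fingertips about 30 mm behind the nominal TCP at this opening, so I'll take the contact height from the force reading. I shift tool x by +6 mm to centre on the cap and go down 25 mm.

arm_command(commands=[0.006,0,0.008,0,0,0,0.008,0,0,0,0.008,0,0,0,0,0,0,0,0,0])

```text
clock: 4.6
position: [514.7, -84.9, 48.1]
ee_rot: [-0.108, 0.994, -0.002, 0.014]
contact_force: [0.5, -0.5, -0.3]
gripper_width: 69.8
```

```bash
cat > look.py <<'E'
from h import *
import sys
from scipy.spatial.transform import Rotation as R
n=sys.argv[1]
s=arm.read_state();M=R.from_quat(s['ee_rot']).as_matrix();p=s['position'];print(p,M[:,2].round(4),s['contact_force'],s['clock'],s['gripper_width'])
im=arm.get_image('wrist');a=cv2.resize(im[150:310,100:412],None,fx=2.5,fy=2.5,interpolation=cv2.INTER_CUBIC);save('w%s.png'%n,a)
print('cap,blank tool',(M.T@(np.array([505.8,-43.9,59])-p)).round(1),(M.T@(np.array([513.9,-83.2,64.8])-p)).round(1))
im=arm.get_image('scene');save('s%s.png'%n,cv2.resize(im[130:220,180:300],None,fx=6,fy=6,interpolation=cv2.INTER_CUBIC))
E
python3 look.py 4
```

```text
[514.73818909 -84.89159292  48.07595624] [ 0.0278 -0.0019 -0.9996] [ 0.51860432 -0.47339196 -0.29462511] 4.6 69.77971972813572
cap,blank tool [ -0.4  41.9 -11.2] [  0.    1.7 -16.7]
```

View pics/w4.png

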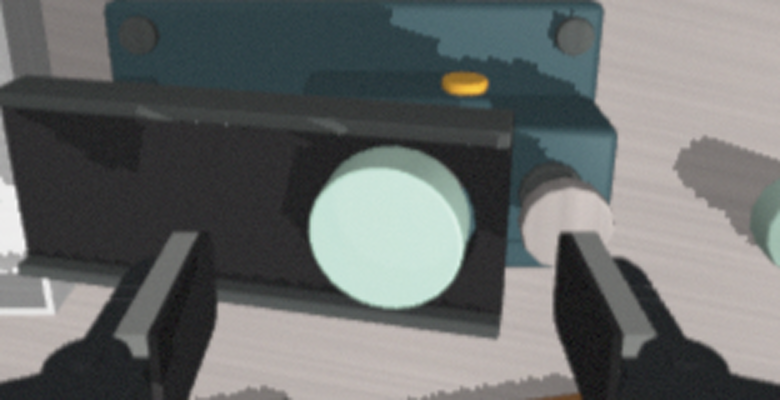

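View pics/s4.png

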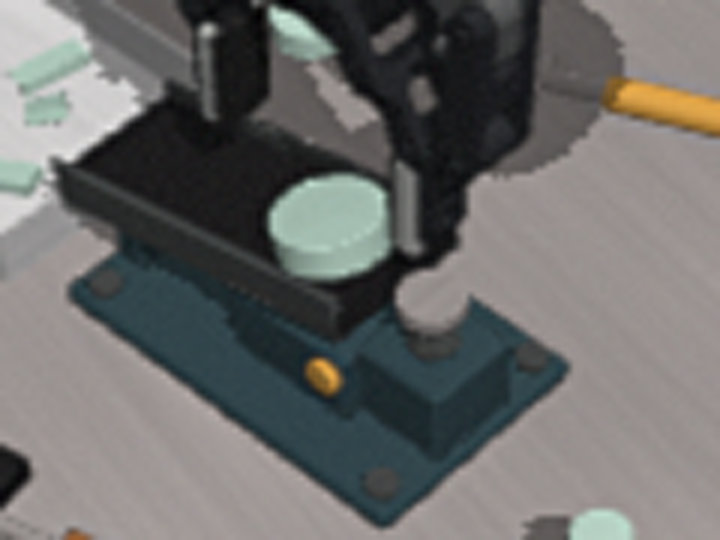

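arm_command(commands=[0,0,0.005,0,0,0,0.004,0,0,0,0.003,0,0,0,0,0,0,0,0,0])

```text
clock: 5.2
position: [515.8, -84.8, 35.7]
ee_rot: [-0.108, 0.994, -0.002, 0.015]
contact_force: [0.1, -0.6, 0.7]
gripper_width: 70.1
```

```bash
python3 look.py 5
```

```text
[515.76666968 -84.78713498  35.7290389 ] [ 0.0294 -0.0017 -0.9996] [ 0.10762299 -0.62945312  0.65284309] 5.2 70.12476689190603
cap,blank tool [  0.3  41.9 -23.6] [  0.7   1.7 -29.1]
```

View pics/w5.png

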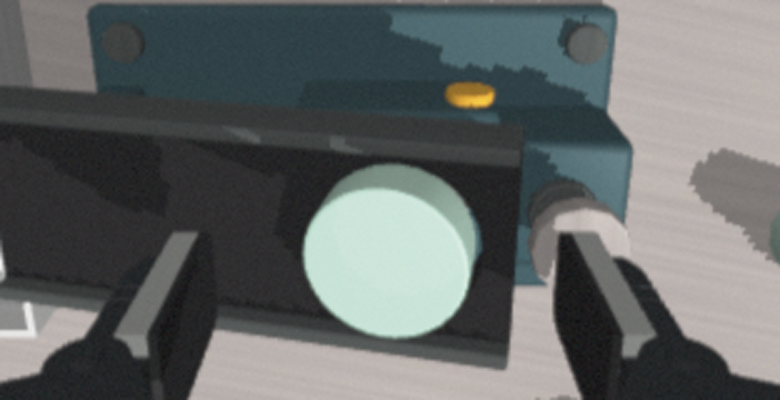

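View pics/s5.png

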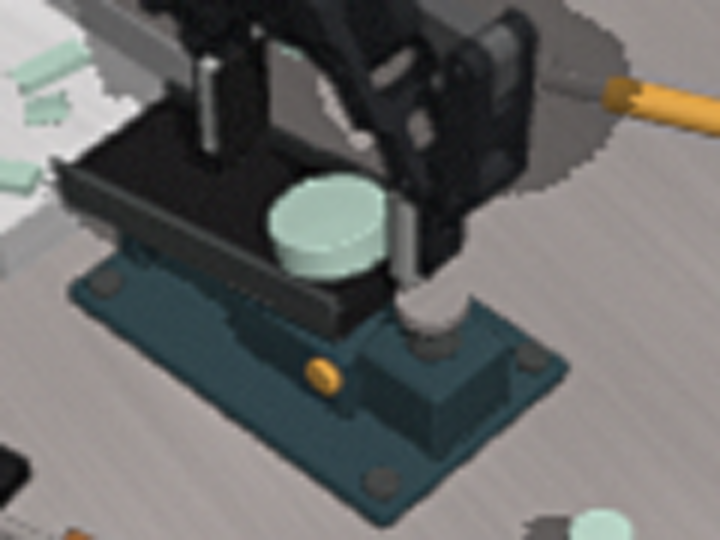

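arm_command(commands=[0,0,0.002,0,0,0,0.001,0,0,0,0.001,0,0,0,0,0,0,0,0,0])

```text
clock: 5.8
position: [516.2, -84.7, 31.8]
ee_rot: [-0.108, 0.994, -0.002, 0.015]
contact_force: [-0.8, -0.2, 0.4]
gripper_width: 70.0
```

arm_command(commands=[0,0,0.001,0,0,0,0.001,0,0,0,0,0,0,0,0,0,0,0,0,0])

```text
clock: 6.3
position: [516.3, -84.8, 29.7]
ee_rot: [-0.108, 0.994, -0.002, 0.015]
contact_force: [-0.1, -0.2, 0.3]
gripper_width: 70.1
```

arm_command(commands=[0,0,0.001,0,0,0,0.001,0,0,0,0,0,0,0,0,0,0,0,0,0])

```text
clock: 6.8
position: [516.5, -84.7, 27.9]
ee_rot: [-0.108, 0.994, -0.002, 0.015]
contact_force: [-0.8, -0.4, -0.6]
gripper_width: 69.7
```

```bash
python3 look.py 6
```

```text
[516.46102272 -84.73548596  27.90719818] [ 0.0308 -0.0015 -0.9995] [-0.76363786 -0.3860186  -0.62729881] 6.8 69.72556360266174
cap,blank tool [  0.7  41.9 -31.5] [  1.1   1.8 -37. ]
```

View pics/s6.png

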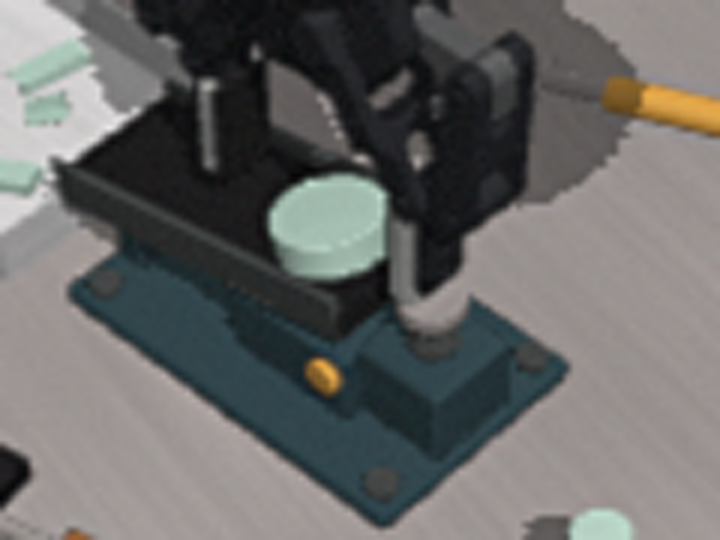

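View pics/w6.png

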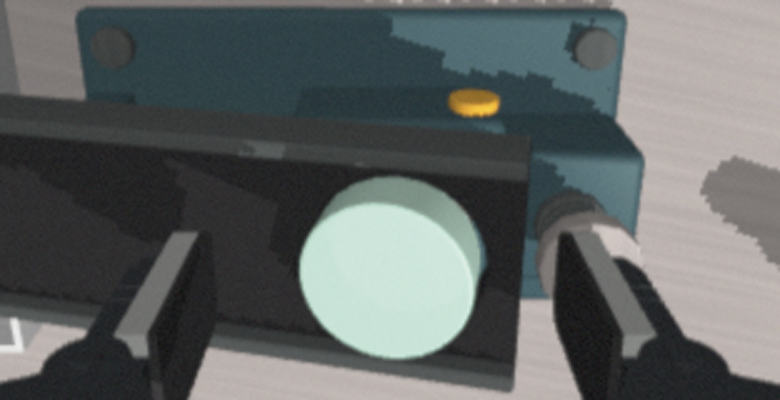

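arm_command(commands=[0,0,0.001,0,0,0,0.001,0,0,0,0,0,0,0,0,0,0,0,0,0])

```text
clock: 7.4
position: [516.5, -84.8, 26.4]
ee_rot: [-0.108, 0.994, -0.002, 0.015]
contact_force: [-0.9, 0.3, 3.2]
gripper_width: 70.1
```

arm_command(commands=[0,0,0.001,0,0,0,0.001,0,0,0,0,0,0,0,0,0,0,0,0,0])

```text
clock: 7.9
position: [516.6, -84.7, 24.6]
ee_rot: [-0.108, 0.994, -0.003, 0.015]
contact_force: [-1.7, 1.0, 3.3]
gripper_width: 70.2
```

Contact force rose to about 3 N near z = 27, which fits the spring preload of 2 N. A quick look will confirm it's the cap moving before I press through.

```bash
python3 look.py 7
```

```text
[516.55203029 -84.74189987  24.58301995] [ 0.0309 -0.0017 -0.9995] [-1.74626884  0.99625845  3.29905663] 7.9 70.2145579682659
cap,blank tool [  0.7  41.9 -34.8] [  1.1   1.7 -40.3]
```

View pics/s7.png

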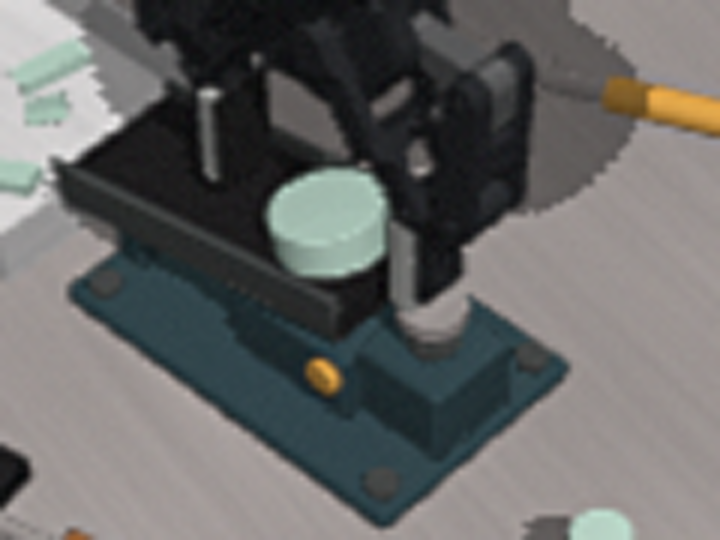

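View pics/w7.png

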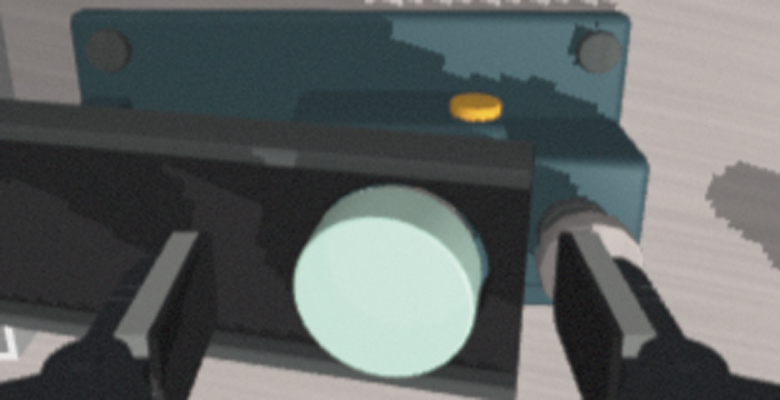

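The cap is going down and the blank has risen, with finger B standing across the chute. I press on.

arm_command(commands=[0,0,0.0015,0,0,0,0.0015,0,0,0,0.0015,0,0,0,0.0015,0,0,0,0.001,0])

```text
clock: 8.5
position: [516.6, -84.8, 19.5]
ee_rot: [-0.109, 0.994, -0.003, 0.015]
contact_force: [-5.7, 2.0, 15.3]
gripper_width: 70.0
```

arm_command(commands=[0,0,0.001,0,0,0,0.001,0,0,0,0.001,0,0,0,0.001,0,0,0,0.001,0])

```text
clock: 9.0
position: [516.8, -84.7, 19.6]
ee_rot: [-0.111, 0.994, -0.003, 0.015]
contact_force: [-4.3, 1.2, 11.6]
gripper_width: 70.2
```

```bash
python3 look.py 8
```

```text
[516.79066757 -84.74098064  19.61798266] [ 0.0313 -0.0032 -0.9995] [-4.31306874  1.15655679 11.55628998] 9.0 70.20687381574594
cap,blank tool [  0.5  41.9 -39.8] [  1.1   1.7 -45.3]
```

View pics/s8.png

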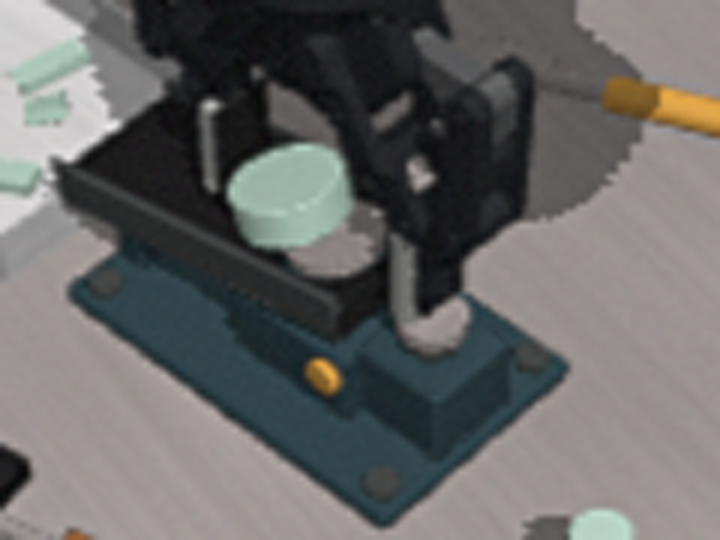

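View pics/w8.png

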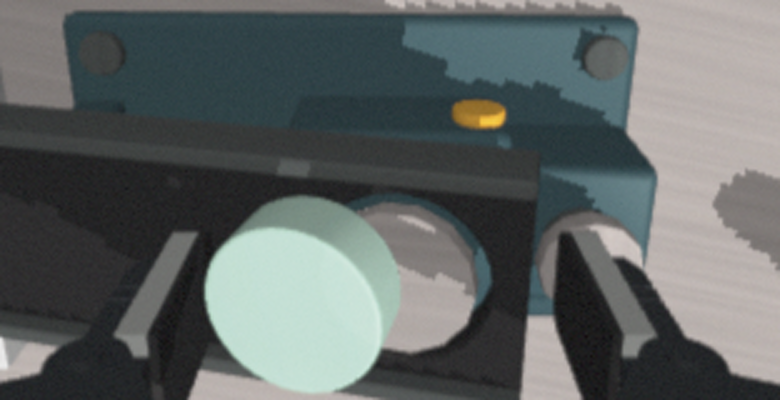

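The blank has popped out and sits against finger B, and the knock-out stopped at z ≈ 19.5 (about 7.5 mm of travel, force up to 15 N). I hold for one more call and check that nothing moves.

arm_command(commands=[0,0,0.001,0,0,0,0.001,0,0,0,0.001,0,0,0,0.001,0,0,0,0.001,0])

```text
clock: 9.6
position: [516.9, -84.7, 19.7]
ee_rot: [-0.112, 0.994, -0.004, 0.016]
contact_force: [-4.8, 1.0, 12.0]
gripper_width: 70.3
```

```bash
python3 look.py 9; python3 - <<'E'
from h import *
from scipy.spatial.transform import Rotation as R
a=cv2.imread('pics/s8.png').astype(int);b=cv2.imread('pics/s9.png').astype(int);print('diff',abs(a-b)[130:280,220:400].mean(),abs(a-b)[400:,400:].mean())
c=arm.get_image('scene');d=np.array(arm.get_image('scene')).astype(int)
for k in ('scene','wrist','top'):
    arm.get_image(k);T=np.array(arm.camera_info(k)['world_from_camera'])
    for r in arm.place_of(k,'blank')[:2]:print(k,r['confidence'],(T@np.append(r['centre'],1))[:3].round(1))
s=arm.read_state();print(s['position'],s['contact_force'],s['clock'])
E
```

```text
[516.91920554 -84.74683542  19.65156106] [ 0.0322 -0.0041 -0.9995] [-4.77721466  0.95701441 12.04942967] 9.6 70.25795158182048
cap,blank tool [  0.5  41.9 -39.9] [  1.2   1.7 -45.2]
diff 1.3608888888888888 0.9022916666666667
scene 0.67 [520.7 -97.6  55.3]
scene 0.31 [514.9 -82.1  56.2]
wrist 0.78 [ 519.1 -100.8   51.9]
wrist 0.68 [ 4.018e+02  2.100e+01 -4.000e-01]
top 0.61 [403.8  20.9  -1.8]
top 0.51 [ 435.8 -211.5   -3.3]
[516.90999033 -84.75478695  19.65866098] [-3.46440007  1.43774988 12.2973688 ] 10.1
```

View pics/w9.png

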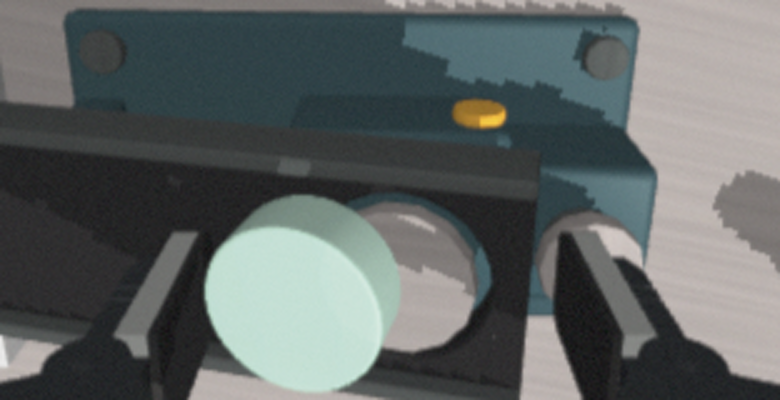

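View pics/s9.png

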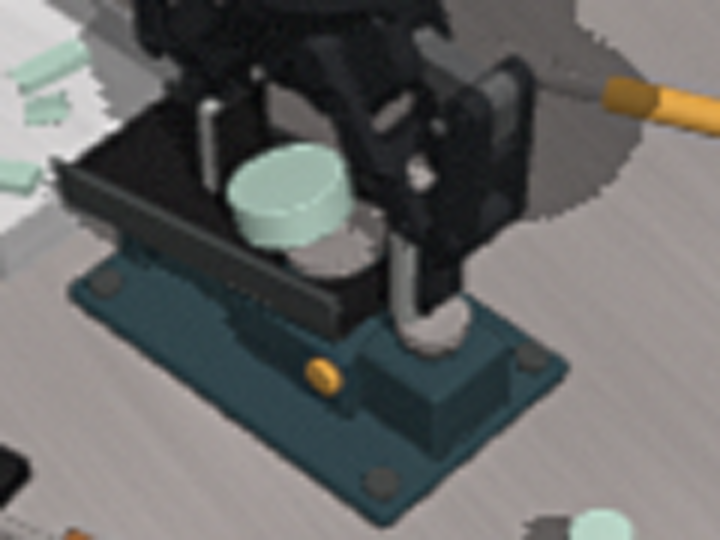

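```bash
python3 - <<'E'
from h import *
print(arm.job_done()); s=arm.read_state();print(s['position'],s['contact_force'],s['clock'])
save('end.png',cv2.resize(arm.get_image('scene')[130:220,180:300],None,fx=6,fy=6))
E
```

```text
the job is handed in; nothing more can be done
None
the job is handed in; nothing more can be done
```

I pressed the knock-out fully down with one finger, and the other finger, set 70 mm away across the chute, caught the blank. I handed the job in at about 10 s holding that pose; no verdict is reported.

**Last checks before handing in:**
- **Knock-out:** it stopped after about 7.5 mm of travel. It held 12 N, against 6 N for the spring alone, so it is on its stop.
- **Blank:** it lies out of the recess, about 17 mm downhill by the scene and wrist cameras. It did not move between pictures, and it looks to be against the finger. I had no direct reading of its contact force or tilt.
- **Loose tools:** I kept clear of the reamer, the paddle and the stopper, but did not measure their positions again.

**What failed or disagreed:**
- The top and scene cameras put the stand about 5 mm apart, so I settled its place with the wrist camera.
- At this opening the fingertips stood about 30 mm behind the nominal TCP, so I went by force for the contact.
- The tool tilted nearly 2° sideways on the way down, which did no visible harm.
- In the last look the top camera did not report the trapped blank; its two highest-ranked finds were the smaller loose discs.
- I tried to take one more picture after handing in, but it was refused.

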